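# Zero the lens gauge and hold the lens over its port

### The arm

A 6-joint arm with a two-finger parallel gripper is mounted at the origin on the work surface. World frame = base frame: x ahead of the robot, y to its left, z up, the work surface at z = 0. Lengths are in m, angles in rad, forces in N, time in s.
With the tool pointing down it reaches from about 0.275 to 0.75 m from the base axis. Payload 10.2 kg.
Tool frame: the origin (TCP) lies midway between the tips of the shut fingers; the grasp point (between the pads) lies 19 mm behind it (env.hold_point_z is the distance from the TCP to the grasp point, in m); z points along the fingers, y is the direction in which the jaws open and shut (so a half turn about z gives the same grasp; the last joint's range is limited). The gripper opens to 85 mm and grips with 20 to 120 N. Pads are 22 mm wide; open, the fingers measure 114 mm over their backs; the gripper's body (76 mm by 85 mm) begins 54 mm behind the grasp point. The pads swing forward as they close: fully open they stand 13 mm farther back than shut.
Start: joints at [0.907, 0.313, 1.498, -0, 1.331, -0.223], TCP at [0.224, 0.475, 0.231] pointing down, gripper open.
Joint ranges: [-2.94, 2.94], [-0.97, 2.17], [0.19, 2.56], [-1.23, 4.37], [0.02, 3.11], [-2.88, 2.88]. Speed limits (rad/s): [2.39, 2.39, 3.01, 3.14, 3.14, 3.14].

### API

Orientations are given as [roll, pitch, yaw] about the fixed x, y, z axes, in that order (R = Rz(yaw) Ry(pitch) Rx(roll)).
In Python, from station import env gives the robot as it stands. The module is installed in compiled form; this text tells all that it offers.
- The arm moves only by the shell command python3 -m creep 'ROWS' [FORCE]. ROWS is JSON, a list of rows, each a list of 7 numbers: the shift along the tool's x, y, z scaled (see below), then the turn, a rotation vector about the tool's x, y, z scaled (see below), then the opening, from 0 (shut) to 1 (fully open). A call has 1 to 20 rows; each row shifts and turns the commanded pose from where the row before left it, along the tool's axes as they then stand; what a row does not reach is not made up. The controller multiplies each number of a shift by 0.3 m and each number of a turn by 2 pi rad. A row lasts 1/8 s, in which the tool goes at most 62.5 mm and 10.7 degrees, less where a joint would pass 70% of its speed; a pose out of reach is approached as far as the arm can. A call with a number of a shift or a turn outside -1 to 1 is refused whole. A call with a gripper value outside its range is refused whole. The fingers move at their own pace and stop on an object; FORCE is the grip in N (left out, the last holds). Time passes only in rows, so rows that do not move let the fingers close. It gives the time, the measured TCP pose, the force and the opening at its end, in the units of the state.
- env.state(): the state, without advancing time (a new reading comes with each control period).
- env.grab_frame(name): name is "side" or "top" or "wrist"; returns a dict with "image" (420x560x3 uint8, red, green, blue), "fx", "fy", "cx", "cy" (pixels), "R" (3x3) and "t" (3): a world point X has camera coordinates R X + t; the wrist camera has in their place "T_tool_cam" (4x4, takes a point from camera to tool coordinates, whose origin is the TCP and whose axes are the flange's). Camera axes: x right, y down, z forward; pixel columns grow to the right and rows downward; lengths in m; the calibration is good to about 2 mm. A picture is of the moment at which its call begins: read the wrist's pose just before it. There is no depth.
- env.finish_job(): hands the job in, once; it reports no verdict.
The state is a dict: "t": time; "joints": joint angles; "qvel": joint speeds; "joint_torque": joint torques, N m; "position": TCP position; "orientation": TCP orientation; "contact_force": force on the tool from outside, world axes, zero at the start; "moment": the same for the moment, N m; "grip_width": finger opening in m.
Only numpy, scipy, OpenCV 4.12 (cv2) and the standard library are available. Lean on these libraries where they do the work, as an engineer would, in place of code of your own. Each camera call takes 0.05 s, during which the arm holds its last target.

### The job

Zero the brass lens gauge: swing its red-knobbed sprung lever all the way to its stop and let it return fully home. Then take the green lens in its steel ring off its rest, carry it over the chrome slide rail, and finish still holding it, level, still and centred, hovering about 10 mm above the gauge's round tower, with its two flat lugs in line with the white index lines. The lens must never touch the gauge, the rail or the carriage, and the carriage, dish, occluder and bottle must stay where they are.

Things in the scene. Friction and masses are not known exactly. Their poses are not given: they have to be found in the camera images.
- lens: Green glass plano lens in a steel ring, loose, 49 to 98 g: ring 50 mm outside diameter, 12 mm high, lying flat, with two flat steel lugs at +y and -y (each 20 mm wide along x), 58 mm over the lugs' flat faces, as high as the ring. Origin: centre of the underside; z up, y through the two lugs. Grasp it across the lugs.
- lens_rest: Fixed steel stand that the lens lies on at the start, 32 mm high: foot 64 mm diameter and 6 mm high, stem 32 mm diameter, black rubber top 44 mm diameter and 4 mm thick. Fingers can reach past the top beside the lens's lugs. Origin: centre of the foot's underside. It stands on one side of the rail, the gauge on the other; which is which varies.
- gauge: Fixed brass lens gauge: deck block 130 (x) by 110 (y) mm, its top 50 mm high, on a dark foot 140 by 120 mm. A round tower, 40 mm diameter, stands on the deck at x = +20 mm, y = 0; its flat top, with a black port, is 80 mm high. Flat white index lines on the deck run outwards from it along +y and -y. Origin: centre of the underside; z up; the lever sticks out over the -x edge.
- gauge_port (a point): Centre of the tower's flat top, 80 mm above the table; axes as the gauge's. The lens goes over this point, its underside about 10 mm higher and its y axis parallel (either way round) to the gauge's y axis.
- lever (a joint): Angle of the gauge's sprung lever: 0 at home, 0.8 rad at the stop, counter-clockwise seen from above. A spring brings it home when let go (in under 0.5 s); the push needed at the knob is 1.6 N at home and 4.8 N at the stop.
- lever_knob (a point): On the axis of the lever's red upright knob (16 mm diameter), 86 mm above the table, 11 mm below the knob's top. Grip it from above, or push it; the steel arm's top is 62 mm above the table. It moves on a 75 mm radius about the pivot: in the gauge's frame it lies 69 mm to -x and 29 mm to +y of the pivot at home, 69 mm to -x and 29 mm to -y at the stop.
- lever_pivot (a point): Pivot of the lever (vertical axis), at x = -40 mm, y = 0 of the gauge, 58 mm above the table.
- rail: Fixed chrome slide rail, a 12 mm rod along the body's x, 290 mm long, between end posts 66 mm high (feet 60 mm wide in y); origin on the table at mid-length. It stands between gauge and lens rest.
- carriage (a joint): Position of the lens carriage along the rail, -0.10 to 0.10 m from mid-length; it slides easily and must be left where it is.
- carriage_top (a point): Top of the small black carriage with its aluminium lens fork (36 by 34 mm), 100 mm above the table: the highest point of the rail.
- dish: White porcelain dish, 100 mm diameter, 28 mm high; leave alone. Origin: centre of the underside.
- occluder: Black pinhole occluder lying flat, 175 mm long, 5 mm thick: a 60 mm disc at its +x end and a 16 mm wide handle; leave alone. Origin: on its underside, 50 mm from the disc's centre.
- bottle: White bottle with a blue cap, 44 mm diameter, 110 mm high; leave alone. Origin: centre of the underside.
There are look-alikes about, which are no part of the job. There is more than one size of the gauge; the job needs the smallest.

How it is judged:
By the outcome, as a careful person would: the job done as asked, in the order asked, and still so for the second after the job is handed in, while the arm keeps its last pose, push and grip.
It also fails if it takes over 72 s, if anything falls off the work surface, if the arm or the gripper's body presses on something with over 40 N, if the wrist force passes 120 N, or if a joint passes its speed limit or range.

## Working session

There is one attempt and no reset: what is moved stays moved. The work goes in short steps, Python scripts to look and compute and a shell command to move; the robot and the scene stay as the last step left them, time stands still between calls to the robot, and variables do not carry over. Pictures are saved under pics/ and viewed, and the job is handed in when it is done.

```bash
mkdir -p pics; ls
python3 - <<'E'
from station import env
import cv2
s=env.state()
for k,v in s.items(): print(k,v)
for n in ["side","top","wrist"]:
    f=env.grab_frame(n)
    cv2.imwrite(f"pics/{n}0.png",f["image"][:,:,::-1])
    print(n,{k:(v if not hasattr(v,'tolist') else v.round(4).tolist()) for k,v in f.items() if k!="image"})
E
```

```text
pics
t 0.0
joints [ 9.06616122e-01  3.13488562e-01  1.49847147e+00  3.15748941e-05
  1.33099696e+00 -2.23417887e-01]
qvel [ 0.00066851 -0.00118025 -0.00047546  0.00010519 -0.00107965 -0.00020718]
joint_torque [ 4.72365373e-04 -4.12267435e+01 -2.59746462e+01 -1.54881145e-04
  4.06781139e-03 -2.21486846e-05]
position [0.22382409 0.47460314 0.2307024 ]
orientation [-3.14026901e+00 -3.32188541e-04  2.70082260e+00]
contact_force [-0.1217649   0.30617905  0.39208091]
moment [ 0.02696918  0.00973978 -0.02191997]
grip_width 0.08531454363728395
side {'fx': 463.16162930767564, 'fy': 463.16162930767564, 'cx': 271.4481705561106, 'cy': 197.61155351024135, 'R': [[-0.9957, -0.0923, -0.0106], [-0.0496, 0.6241, -0.7798], [0.0786, -0.7759, -0.626]], 't': [0.5201, 0.1152, 1.1962]}
top {'fx': 449.6924559713909, 'fy': 449.6924559713909, 'cx': 278.3372531790066, 'cy': 222.59171142129279, 'R': [[0.0743, -0.9972, 0.0026], [-0.9719, -0.073, -0.2237], [0.2233, 0.0141, -0.9747]], 't': [-0.0268, 0.5453, 1.4825]}
wrist {'fx': 378.14829182492457, 'fy': 378.14829182492457, 'cx': 281.18578686875424, 'cy': 204.78858518333416, 'T_tool_cam': [[-0.0008, -0.9604, -0.2785, 0.0696], [1.0, -0.0012, 0.0015, 0.0008], [-0.0018, -0.2785, 0.9604, -0.1426], [0.0, 0.0, 0.0, 1.0]]}
```

View pics/side0.png

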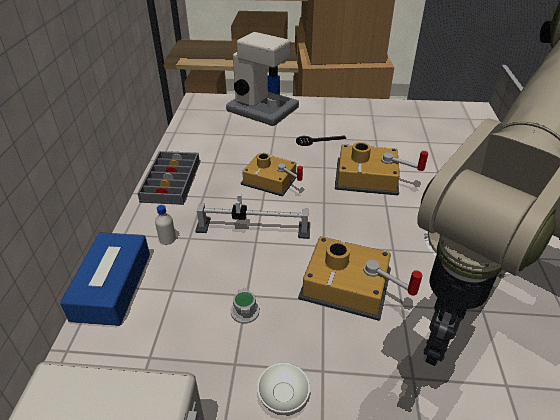

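View pics/top0.png

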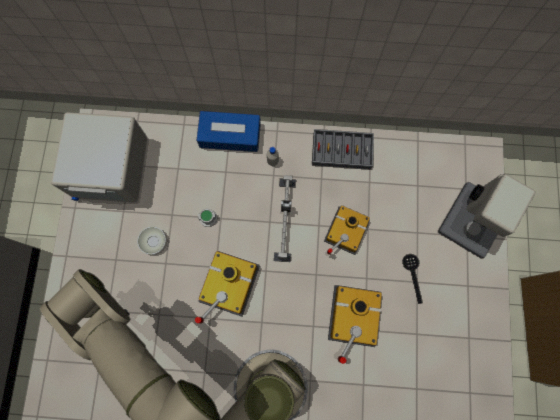

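View pics/wrist0.png

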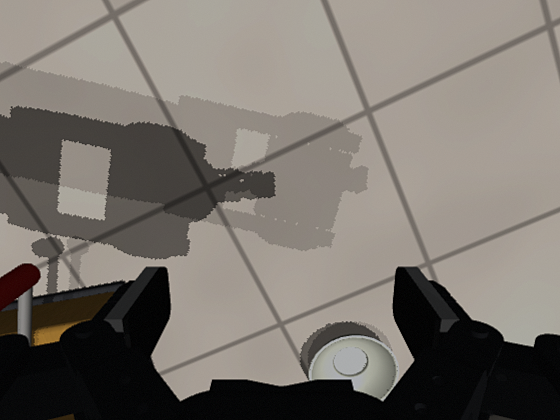

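Gauge candidates in the top view are (229,282), (357,317) and (347,230). The last one, across the rail from the lens at (207,217), looks smallest, so I'll crop it to check.

```bash
cat > h.py <<'E'
import numpy as np, cv2, pickle
from scipy.spatial.transform import Rotation as Ro
def w(f,u,v,z):
    R,t=np.array(f["R"]),np.array(f["t"])
    d=R.T@np.array([(u-f["cx"])/f["fx"],(v-f["cy"])/f["fy"],1]); c=-R.T@t
    return c+d*(z-c[2])/d[2]
def px(f,X):
    p=np.array(f["R"])@np.array(X)+f["t"]; return f["cx"]+f["fx"]*p[0]/p[2],f["cy"]+f["fy"]*p[1]/p[2]
def wristfix(f,s):
    Rt=Ro.from_euler("xyz",s["orientation"]).as_matrix(); T=np.eye(4);T[:3,:3]=Rt;T[:3,3]=s["position"]
    C=np.linalg.inv(T@np.array(f["T_tool_cam"])); f["R"]=C[:3,:3]; f["t"]=C[:3,3]; return f
def crop(f,u0,v0,ww,hh,k,name):
    cv2.imwrite(name,cv2.resize(f["image"][v0:v0+hh,u0:u0+ww,::-1],None,fx=k,fy=k,interpolation=cv2.INTER_CUBIC))
E
python3 - <<'E'
from station import env
from h import *
for n in ["side","top"]:
    f=env.grab_frame(n); pickle.dump(f,open(n+".pkl","wb"))
    if n=="top":
        crop(f,310,190,80,80,7,"pics/tg.png"); crop(f,180,170,130,100,6,"pics/tl.png")
    else: crop(f,180,140,140,100,5.5,"pics/sg.png")
f=pickle.load(open("top.pkl","rb"))
for p in [(347,230,.05),(357,317,.05),(229,282,.05),(207,217,.044),(152,241,.02),(285,218,.06)]: print(p,w(f,*p).round(3))
for c in [[(367,217),(343,206),(326,240),(352,253)],[(334,286),(383,287),(380,346),(331,340)],[(215,252),(260,263),(242,314),(198,302)]]:
    P=[w(f,*q,.05) for q in c]; print([round(float(np.linalg.norm(P[i]-P[(i+1)%4])),3) for i in range(4)])
E
```

```text
(347, 230, 0.05) [ 0.54  -0.224  0.05 ]
(357, 317, 0.05) [ 0.249 -0.269  0.05 ]
(229, 282, 0.05) [0.332 0.164 0.05 ]
(207, 217, 0.044) [0.551 0.263 0.044]
(152, 241, 0.02) [0.457 0.45  0.02 ]
(285, 218, 0.06) [ 0.564 -0.008  0.06 ]
[0.091, 0.136, 0.099, 0.138]
[0.164, 0.192, 0.16, 0.176]
[0.158, 0.179, 0.152, 0.176]
```

View pics/tg.png

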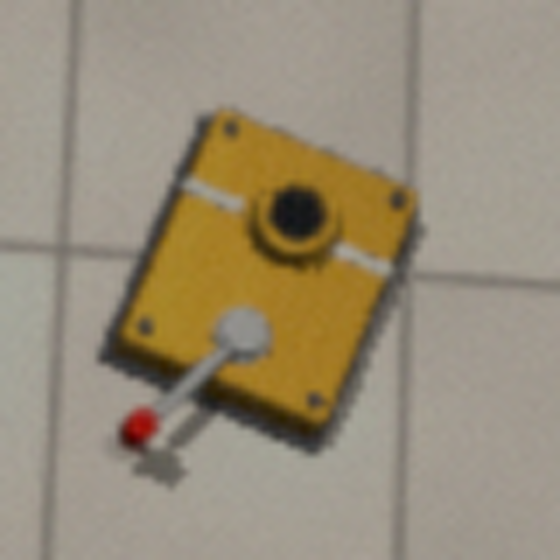

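View pics/tl.png

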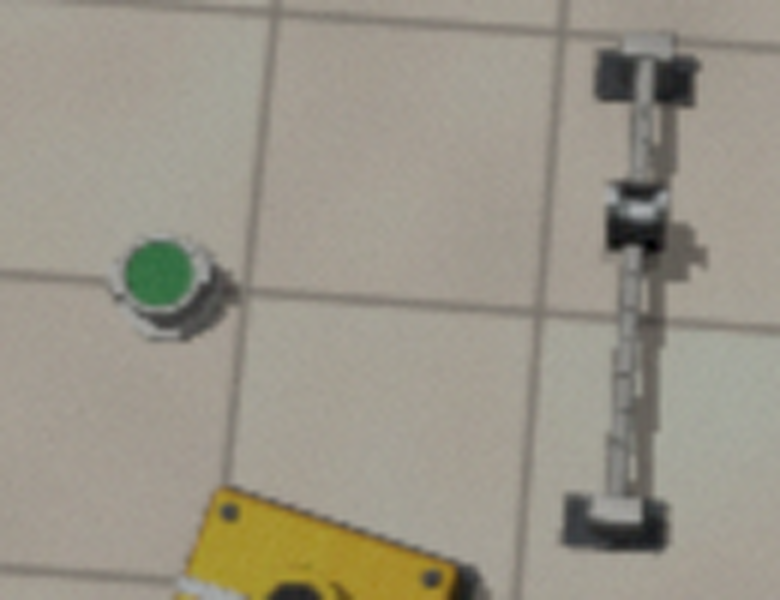

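View pics/sg.png

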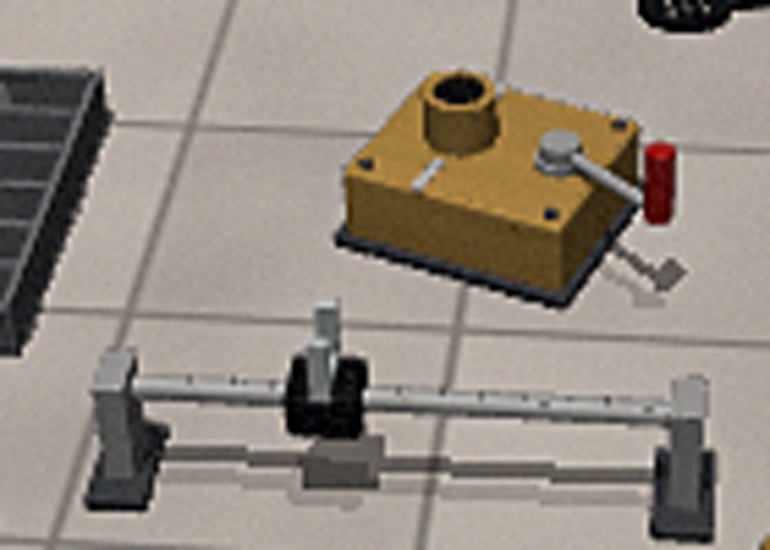

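Run:
```python
from h import *
T=pickle.load(open("top.pkl","rb"));S=pickle.load(open("side.pkl","rb"))
c=lambda x,y,u0,v0,k:(u0+(x+.5)/k-.5,v0+(y+.5)/k-.5)
g=lambda x,y,z:w(T,*c(x,y,310,190,7),z)
l=lambda x,y,z:w(T,*c(x,y,180,170,6),z)
s=lambda x,y,z:w(S,*c(x,y,180,140,5.5),z)
print("port",g(297,213,.08),s(459,92,.08))
print("knobtop",g(140,424,.097),s(661,151,.097))
print("pivot",g(243,329,.064),s(559,140,.066))
C=[g(*p,.05) for p in [(220,108),(415,193),(322,428),(120,335)]]
print("corners",np.round(C,4).tolist(),[round(float(np.linalg.norm(C[i]-C[(i+1)%4])),4) for i in range(4)])
x=(C[0]+C[1]-C[2]-C[3]); print("yaw",np.arctan2(x[1],x[0]), "ctr",sum(C)/4)
a,b=g(185,183,.05),g(392,271,.05); d=a-b; print("idx yaw",np.arctan2(d[1],d[0])-np.pi/2,(a+b)/2)
Cs=[s(*p,.05) for p in [(345,177),(430,72),(638,126),(562,240)]]
print("side corners",np.round(Cs,4).tolist(),[round(float(np.linalg.norm(Cs[i]-Cs[(i+1)%4])),4) for i in range(4)],sum(Cs)/4)
print("lens",l(159,273,.044))
print("rail posts",l(650,45,.066),l(617,509,.066),"carr",l(638,205,.1),s(322,330,.1))
```

```text
port [ 0.56940213 -0.23531651  0.08      ] [ 0.56840147 -0.23576711  0.08      ]
knobtop [ 0.45718105 -0.16255696  0.097     ] [ 0.45679568 -0.16451669  0.097     ]
pivot [ 0.51340836 -0.2137378   0.064     ] [ 0.51270204 -0.21487641  0.066     ]
corners [[0.6278, -0.1995, 0.05], [0.5914, -0.2979, 0.05], [0.47, -0.2561, 0.05], [0.5088, -0.1555, 0.05]] [0.1049, 0.1284, 0.1078, 0.1269]
yaw -0.342741437430674 ctr [ 0.54951025 -0.22728326  0.05      ]
idx yaw -0.3422369596113053 [ 0.56946018 -0.23581503  0.05      ]
side corners [[0.6261, -0.1944, 0.05], [0.5924, -0.2995, 0.05], [0.4722, -0.2547, 0.05], [0.506, -0.1476, 0.05]] [0.1103, 0.1283, 0.1123, 0.1289] [ 0.54916142 -0.22405774  0.05      ]
lens [0.55781317 0.26740321 0.044     ]
rail posts [ 0.71062654 -0.00746497  0.066     ] [ 0.43614707 -0.00801735  0.066     ] carr [ 0.60413544 -0.00731718  0.1       ] [ 0.60713481 -0.00335669  0.1       ]
```

Port is at about (0.569,-0.2355) with yaw about -0.342. The top and side views agree to under 1 mm, and the deck size fits 130x110, so (347,230) is the right gauge. Next I move above the outside of the knob with the fingers shut.

```bash
python3 -m creep '[[-0.05,-0.045,0,0,0,0,0],[-0.1,-0.09,0,0,0,0,0],[-0.1,-0.09,0,0,0,0,0],[-0.1,-0.09,0,0,0,0,0],[-0.1,-0.09,0,0,0,0,0],[-0.1,-0.09,0,0,0,0,0],[-0.1,-0.09,0,0,0,0,0],[-0.1,-0.09,0,0,0,0,0],[-0.1,-0.09,0,0,0,0,0],[-0.1,-0.09,0,0,0,0,0],[-0.1,-0.09,0,0,0,0,0],[-0.1,-0.09,0,0,0,0,0],[-0.1,-0.09,0,0,0,0,0],[-0.1,-0.09,0,0,0,0,0],[-0.1,-0.09,0,0,0,0,0],[-0.1,-0.09,0,0,0,0,0],[-0.05,-0.055,0,0,0,0,0],[0,0,0,0,0,-0.016,0],[0,0,0,0,0,0,0]]' 20
```

```text
t: 2.62
position: [0.4723, -0.1231, 0.2312]
orientation: [3.141, -0.0, 2.801]
contact_force: [-0.5, 0.4, 0.6]
grip_width: -0.0001
```

Run:
```python
from station import env
from h import *
s=env.state(); f=wristfix(env.grab_frame("wrist"),s); pickle.dump(f,open("w1.pkl","wb"))
cv2.imwrite("pics/w1.png",f["image"][:,:,::-1])
for n,X in dict(port=(.569,-.2355,.08),knob=(.457,-.165,.097),piv=(.5125,-.2155,.064)).items(): print(n,px(f,X))
```

```text
port (np.float64(197.4327224425548), np.float64(326.59494450486216))
knob (np.float64(220.46392429173375), np.float64(190.59140797555045))
piv (np.float64(196.96957417651367), np.float64(257.2571788414495))
```

View pics/w1.png

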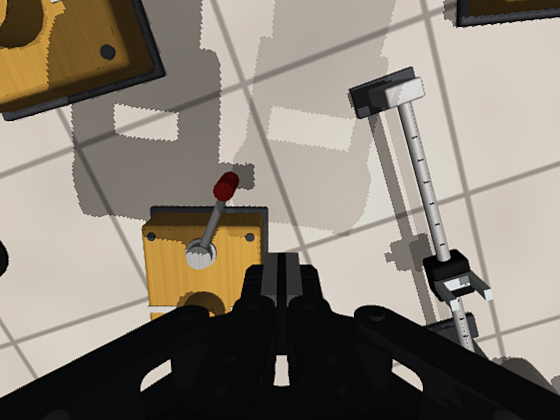

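Run:
```python
from h import *
f=pickle.load(open("w1.pkl","rb")); crop(f,130,150,160,170,4.5,"pics/w1c.png")
for n,X in dict(port=(.569,-.2355,.08),knob=(.457,-.165,.097),knobb=(.457,-.165,.062),piv=(.5125,-.2155,.064),c1=(.47,-.2561,.05),c2=(.508,-.153,.05)).items():
    p=np.array(px(f,X)); print(n,p.round(1),((p-[130,150])*4.5).round(0))
```

```text
port [197.4 326.6] [303. 795.]
knob [220.5 190.6] [407. 183.]
knobb [226.8 180.5] [436. 137.]
piv [197.  257.3] [301. 483.]
c1 [140.4 224. ] [ 47. 333.]
c2 [261.9 225.2] [594. 338.]
```

View pics/w1c.png

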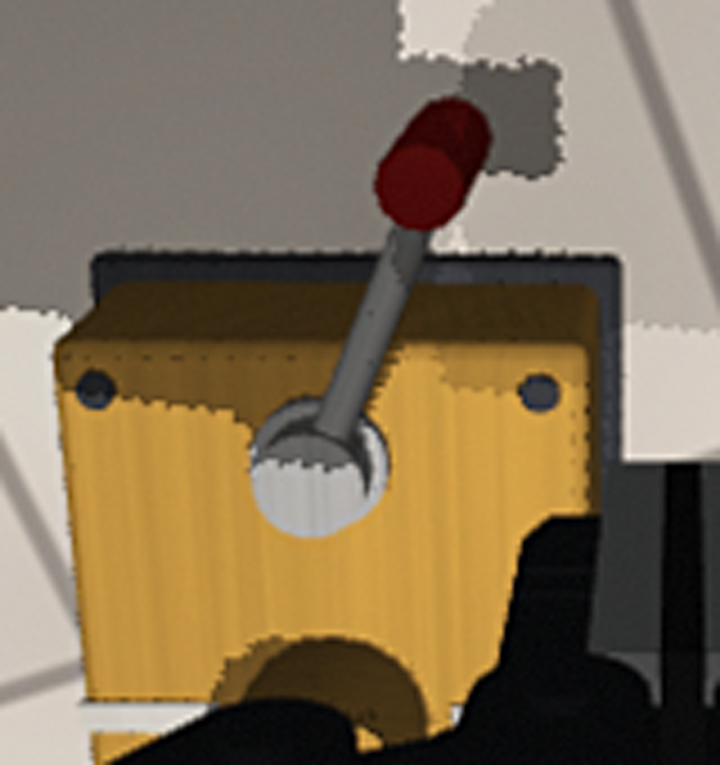

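```bash
python3 -m creep '[[0,0,0.09,0,0,0,0],[0.01,0,0.1,0,0,0,0],[0,0,0.1,0,0,0,0],[0,0,0.1,0,0,0,0],[0,0,0.09,0,0,0,0],[0,0,0.05,0,0,0,0],[0,-0.04,0,0,0,0,0],[0,0,0,0,0,0,0]]'
python3 -m creep '[[0,-0.04,0,0,0,0,0],[0,-0.04,0,0,0,0,0],[0,0,0,0,0,0,0]]'
python3 -m creep '[[0,-0.03,0,0,0,0,0],[0,-0.03,0,0,0,0,0],[0,-0.03,0,0,0,0,0],[0,-0.03,0,0,0,0,0],[0,0,0,0,0,0,0]]'
```

```text
t: 3.68
position: [0.466, -0.1348, 0.0733]
orientation: [-3.141, 0.002, 2.8]
contact_force: [-0.3, -0.3, 1.0]
grip_width: -0.0001
t: 4.05
position: [0.4573, -0.1569, 0.0725]
orientation: [3.141, -0.0, 2.8]
contact_force: [-1.2, 3.4, 0.9]
grip_width: 0.0
t: 4.68
position: [0.4458, -0.1905, 0.0723]
orientation: [3.141, 0.001, 2.801]
contact_force: [2.8, 3.4, -2.2]
grip_width: -0.0
```

```bash
python3 -m creep '[[0,-0.015,0,0,0,0,0],[0,0,0,0,0,0,0]]'
python3 -m creep '[[0,-0.01,0,0,0,0,0],[0,0,0,0,0,0,0]]'
python3 - <<'E'
from station import env
from h import *
f=env.grab_frame("side"); crop(f,240,130,100,80,7,"pics/s2.png")
s=env.state(); print(s["position"],s["contact_force"])
p=px(f,(.4378,-.2198,.097)); print((np.array(p)-[240,130])*7)
E
```

```text
t: 4.92
position: [0.4448, -0.1945, 0.0725]
orientation: [3.141, 0.002, 2.801]
contact_force: [4.8, 3.7, -1.5]
grip_width: -0.0
t: 5.18
position: [0.4441, -0.1972, 0.0726]
orientation: [3.141, 0.002, 2.801]
contact_force: [5.4, 4.2, -2.2]
grip_width: 0.0001
[ 0.44406825 -0.19719226  0.07256731] [ 5.41786156  4.16340158 -2.430782  ]
[470.37394813 184.75140745]
```

View pics/s2.png

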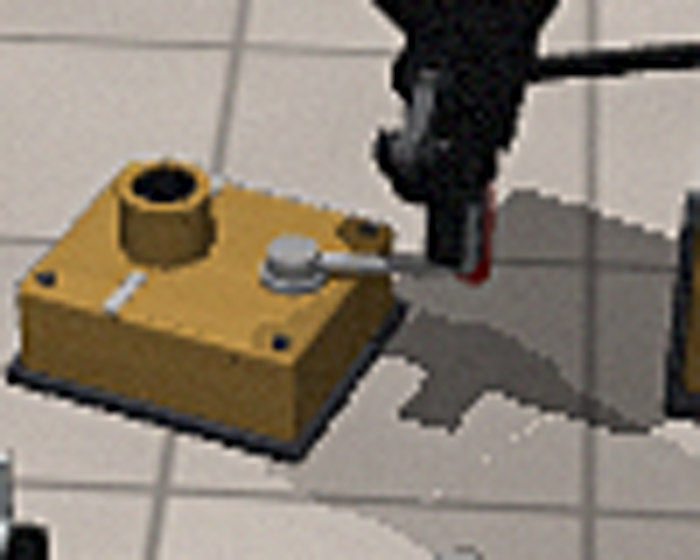

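```bash
python3 -m creep '[[0,-0.006,0,0,0,0,0],[0,0,0,0,0,0,0]]'
python3 -m creep '[[0,-0.006,0,0,0,0,0],[0,0,0,0,0,0,0]]'
```

```text
t: 5.48
position: [0.4436, -0.1989, 0.0726]
orientation: [3.141, 0.003, 2.801]
contact_force: [6.3, 3.9, -1.9]
grip_width: 0.0001
t: 5.72
position: [0.4434, -0.1996, 0.0726]
orientation: [3.139, 0.003, 2.801]
contact_force: [9.8, 10.6, -1.9]
grip_width: -0.0001
```

```bash
python3 -m creep '[[0,-0.004,0,0,0,0,0],[0,0,0,0,0,0,0],[0,0,0,0,0,0,0]]'
python3 - <<'E'
from station import env
from h import *
f=env.grab_frame("top"); crop(f,310,190,80,80,7,"pics/t3.png")
s=env.state(); print(s["position"],s["contact_force"])
E
```

```text
t: 6.1
position: [0.4433, -0.2, 0.0726]
orientation: [3.138, 0.003, 2.801]
contact_force: [13.1, 16.7, -1.5]
grip_width: 0.0001
[ 0.4433562  -0.19997671  0.07259473] [12.82819814 15.7680731  -0.68758762]
```

View pics/t3.png

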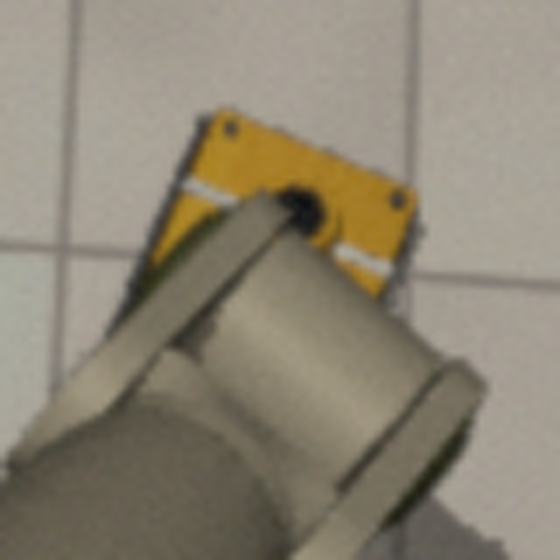

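The hard rise in force, with no more motion, shows the lever is at its stop. Backing off the same way so the spring brings it home.

```bash
python3 -m creep '[[0,0.03,0,0,0,0,0],[0,0.04,0,0,0,0,0],[0,0.05,0,0,0,0,0],[0,0.05,0,0,0,0,0],[0,0.05,0,0,0,0,0],[0,0.05,0,0,0,0,0],[0,0.05,0,0,0,0,0],[0,0,0,0,0,0,0],[0,0,-0.1,0,0,0,0],[0,0,-0.15,0,0,0,0.5],[0,0,-0.15,0,0,0,1],[0,0,-0.1,0,0,0,1]]'
python3 - <<'E'
from station import env
from h import *
s=env.state(); f=wristfix(env.grab_frame("wrist"),s); crop(f,60,80,240,200,3,"pics/w4.png"); cv2.imwrite("pics/w4f.png",f["image"][:,:,::-1])
f=env.grab_frame("side"); crop(f,180,140,140,100,5.5,"pics/s4.png")
print(s["position"],s["contact_force"])
E
```

```text
t: 7.65
position: [0.4738, -0.1119, 0.2244]
orientation: [-3.141, 0.002, 2.801]
contact_force: [-0.3, 0.3, -0.3]
grip_width: 0.0551
[ 0.47375321 -0.11189729  0.22440916] [-0.3201154   0.32929251 -0.33929506]
```

View pics/s4.png

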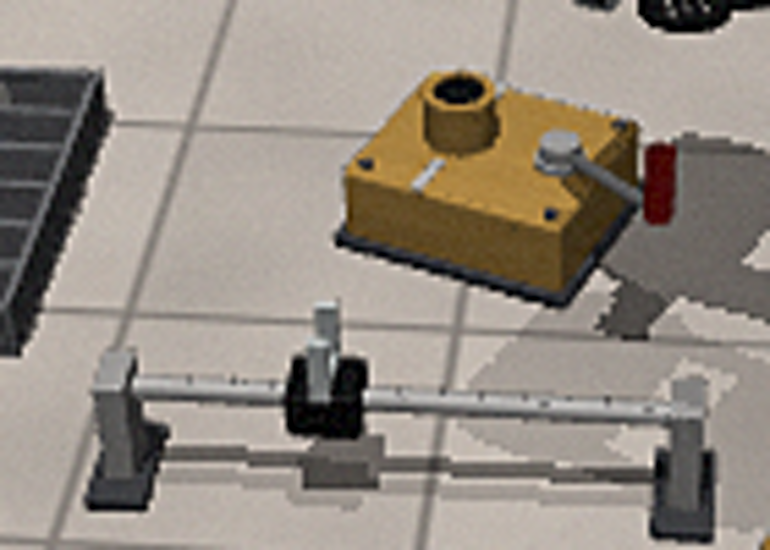

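View pics/w4f.png

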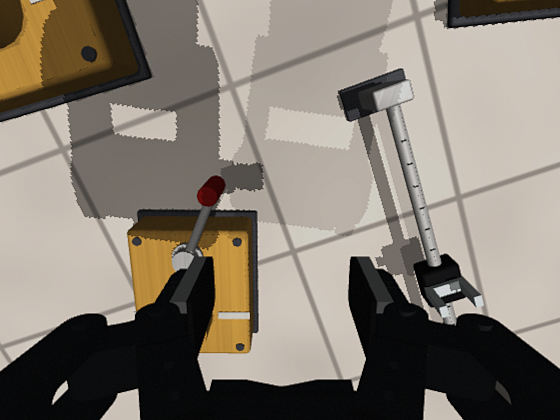

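Lever knob is back at its start pixel (661,151 in the crop) and the carriage hasn't moved. Now on to look at the lens.

```bash
python3 -m creep '[[0.009,0.07,0,0,0,0,1],[0.009,0.13,0,0,0,0,1],[0.009,0.13,0,0,0,0,1],[0.009,0.13,0,0,0,0,1],[0.009,0.13,0,0,0,0,1],[0.009,0.13,0,0,0,0,1],[0.009,0.13,0,0,0,0,1],[0.009,0.13,0,0,0,0,1],[0.009,0.13,0,0,0,0,1],[0.009,0.13,0,0,0,0,1],[0,0.043,0,0,0,0,1],[0,0,0,0,0,0,1]]'
python3 - <<'E'
from station import env
from h import *
s=env.state(); f=wristfix(env.grab_frame("wrist"),s); pickle.dump(f,open("w5.pkl","wb")); cv2.imwrite("pics/w5.png",f["image"][:,:,::-1])
print(s["position"],px(f,(.558,.267,.044)))
E
```

```text
t: 9.25
position: [0.5766, 0.2602, 0.2214]
orientation: [-3.141, -0.001, 2.802]
contact_force: [0.3, -0.2, -0.4]
grip_width: 0.0855
[0.57655503 0.26021456 0.22135106] (np.float64(280.2228045431538), np.float64(156.26442984898975))
```

View pics/w5.png

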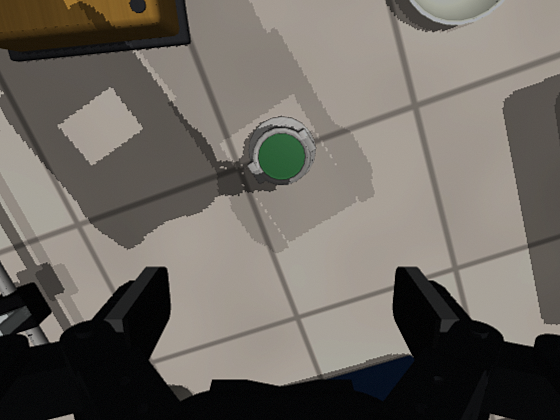

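Run:
```python
from h import *
f=pickle.load(open("w5.pkl","rb")); crop(f,235,105,90,90,8,"pics/w5c.png")
```

```text
(no output)
```

View pics/w5c.png

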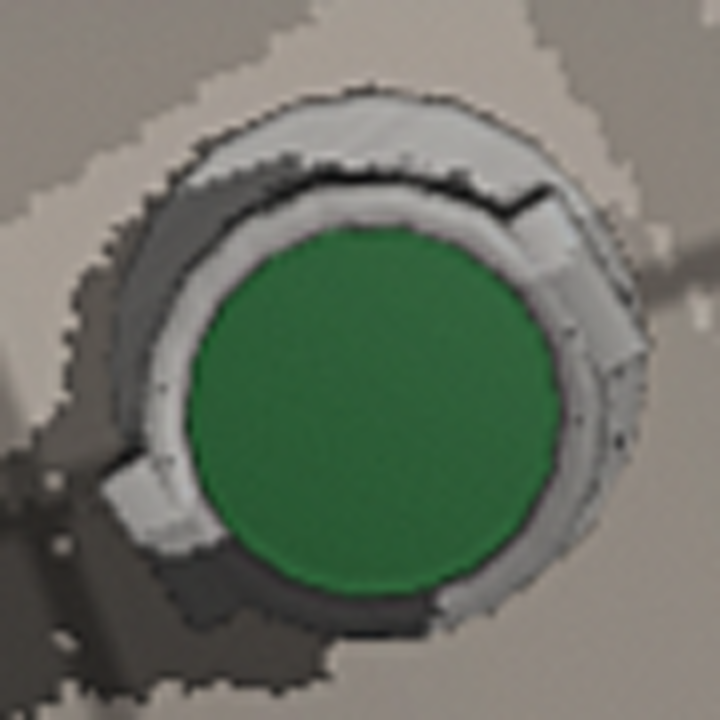

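Run:
```python
from h import *
f=pickle.load(open("w5.pkl","rb"))
g=lambda x,y:w(f,235+(x+.5)/8-.5,105+(y+.5)/8-.5,.044)[:2]
print("disc",g(375,410),"ring r", [np.linalg.norm(g(375,410)-g(*p))*1e3 for p in [(148,410),(375,182),(603,410)]])
a,b=g(550,192),g(645,350); e=b-a; n=np.array([-e[1],e[0]])/np.linalg.norm(e)
print("lug w",np.linalg.norm(e)*1e3,"face yaw of normal",np.degrees(np.arctan2(n[1],n[0])),"center along normal",n@(g(375,410)-(a+b)/2)*1e3, "along face",e@(g(375,410)-(a+b)/2)/np.linalg.norm(e)*1e3)
a2=g(103,488); print("left corner rel: along n",n@(a2-g(375,410))*1e3,e@(a2-g(375,410))/np.linalg.norm(e)*1e3)
# enhance
im=f["image"][105:195,235:325,::-1]; im=np.clip((im/255.)**.45*255,0,255).astype(np.uint8)
cv2.imwrite("pics/w5g.png",cv2.resize(im,None,fx=8,fy=8,interpolation=cv2.INTER_CUBIC))
```

```text
disc [0.55798171 0.26810106] ring r [np.float64(24.092554837330066), np.float64(23.78233679545621), np.float64(24.201156661343898)]
lug w 19.36933378730858 face yaw of normal 102.59365726378046 center along normal -27.517637979279936 along face -0.08396783026335433
left corner rel: along n -29.073691209801225 -8.370590584384727
```

View pics/w5g.png

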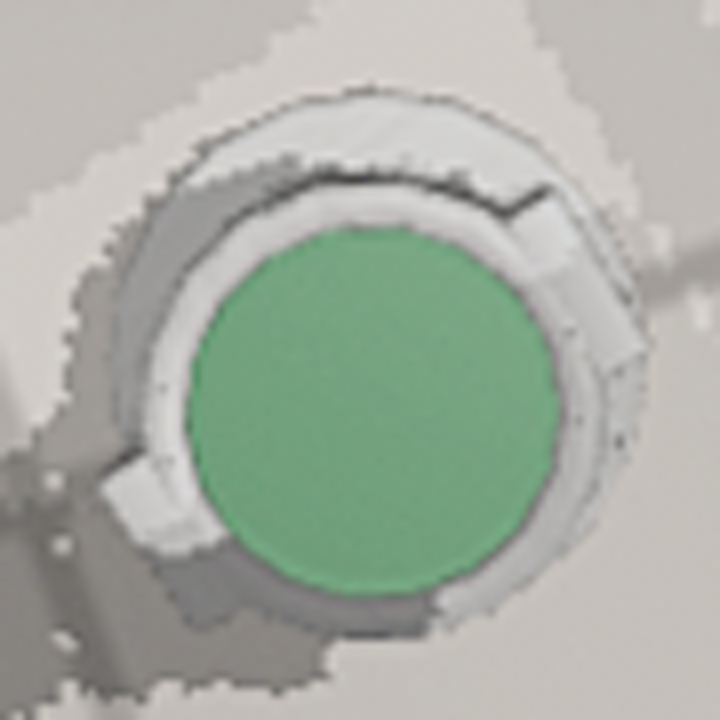

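```bash
python3 -m creep '[[0.067,0.004,0,0,0,0,1],[0,0,0,0,0,-0.023,1],[0,0,0,0,0,-0.024,1],[0,0,0,0,0,-0.023,1],[0,0,0,0,0,-0.023,1],[0,0,0.1,0,0,0,1],[0,0,0.1,0,0,0,1],[0,0,0.1,0,0,0,1],[0,0,0.1,0,0,0,1],[0,0,0,0,0,0,1]]' 35
python3 - <<'E'
from station import env
from h import *
s=env.state(); f=wristfix(env.grab_frame("wrist"),s); pickle.dump(f,open("w6.pkl","wb")); cv2.imwrite("pics/w6.png",f["image"][:,:,::-1])
print(s["position"],s["orientation"],s["joints"],px(f,(.558,.268,.044)))
E
```

```text
t: 10.55
position: [0.5571, 0.2668, 0.1006]
orientation: [-3.141, -0.004, -2.899]
contact_force: [-0.8, 0.1, -0.0]
grip_width: 0.0856
[0.55707763 0.2667658  0.10064976] [-3.14128937 -0.00429408 -2.8988925 ] [ 2.57276457e-01  6.36781876e-01  1.35556783e+00 -2.63245979e-04
  1.15354101e+00 -1.55611348e+00] (np.float64(282.68896306766), np.float64(226.7120372137376))
```

View pics/w6.png

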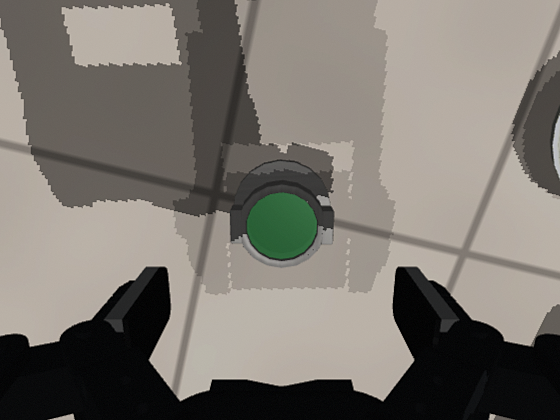

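```bash
python3 -m creep '[[-0.004,0.003,0.1,0,0,0,1],[0,0,0.1,0,0,0,1],[0,0,0.06,0,0,0,1],[0,0,0.019,0,0,0,1],[0,0,0,0,0,0,1]]'
python3 -m creep '[[0,0,0,0,0,0,0.5],[0,0,0,0,0,0,0],[0,0,0,0,0,0,0],[0,0,0,0,0,0,0],[0,0,0,0,0,0,0]]' 35
python3 - <<'E'
from station import env
from h import *
s=env.state(); f=wristfix(env.grab_frame("wrist"),s); cv2.imwrite("pics/w7.png",f["image"][:,:,::-1])
f=env.grab_frame("side"); crop(f,190,250,140,100,5.5,"pics/s7.png")
print(s["position"],s["orientation"],s["contact_force"],s["grip_width"])
E
```

```text
t: 11.22
position: [0.5595, 0.2695, 0.0195]
orientation: [-3.142, 0.001, -2.898]
contact_force: [1.3, 1.0, 0.4]
grip_width: 0.0855
t: 11.85
position: [0.5595, 0.2696, 0.0197]
orientation: [-3.141, 0.002, -2.897]
contact_force: [-0.8, -1.5, 5.9]
grip_width: 0.0569
[0.55952078 0.26957531 0.01973298] [-3.14145174e+00  1.57640875e-03 -2.89737412e+00] [-0.8312028  -1.45827028  5.90084762] 0.05694524845661325
```

View pics/w7.png

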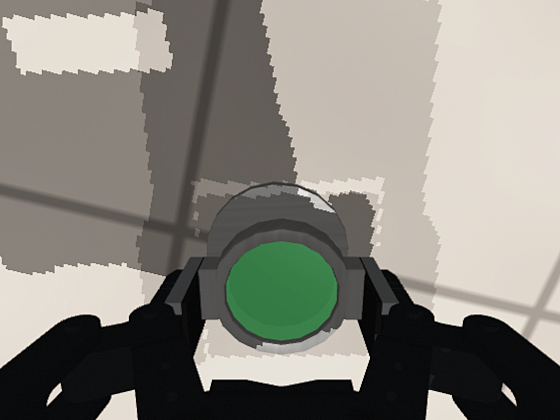

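View pics/s7.png

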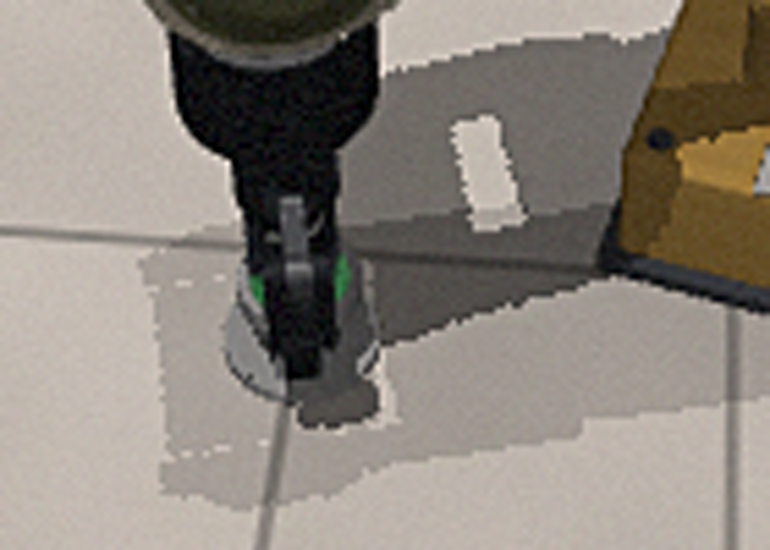

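```bash
python3 -m creep '[[0,0,-0.01,0,0,0,0],[0,0,-0.03,0,0,0,0],[0,0,-0.06,0,0,0,0],[0,0,-0.1,0,0,0,0],[0,0,-0.1,0,0,0,0],[0,0,-0.1,0,0,0,0],[0,0,-0.1,0,0,0,0],[0,0,-0.1,0,0,0,0],[0,0,-0.07,0,0,0,0],[0,0,-0.03,0,0,0,0],[0,0,0,0,0,0,0]]' 40
python3 - <<'E'
from station import env
from h import *
s=env.state(); f=env.grab_frame("wrist"); T=np.array(f["T_tool_cam"]); C=np.linalg.inv(T); f["R"]=C[:3,:3]; f["t"]=C[:3,3]; pickle.dump(f,open("w8.pkl","wb")); crop(f,190,200,180,150,4.2,"pics/w8.png")
f=env.grab_frame("side"); cv2.imwrite("pics/s8f.png",f["image"][:,:,::-1])
print(s["position"],s["orientation"],s["contact_force"],s["grip_width"],s["joints"])
E
```

```text
t: 13.32
position: [0.559, 0.2695, 0.2291]
orientation: [3.142, 0.001, -2.898]
contact_force: [0.7, 0.5, -1.6]
grip_width: 0.057
[0.55900149 0.26947468 0.22909366] [ 3.14157851e+00  8.06656569e-04 -2.89750956e+00] [ 0.68522288  0.45604913 -1.57385194] 0.05701840639354469 [ 2.60671042e-01  5.29268986e-01  1.18582600e+00  7.71770139e-07
  1.42569089e+00 -1.55420849e+00]
```

View pics/w8.png

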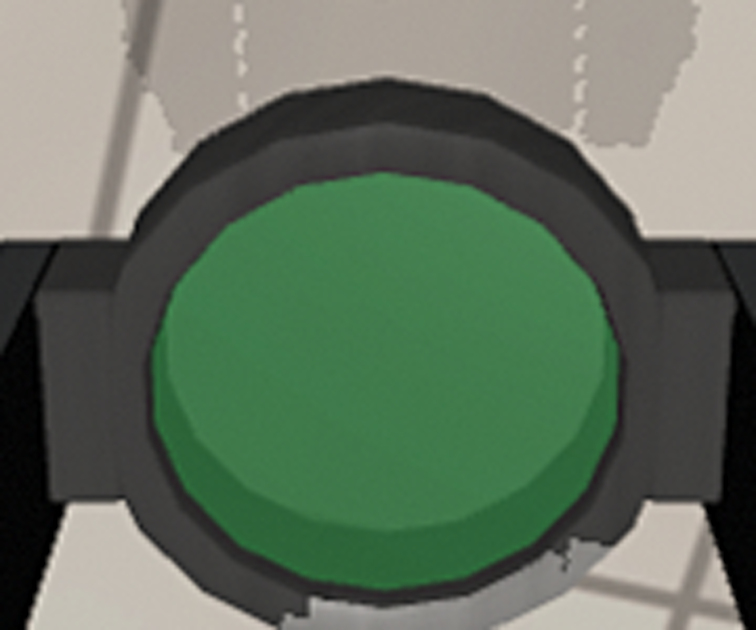

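View pics/s8f.png

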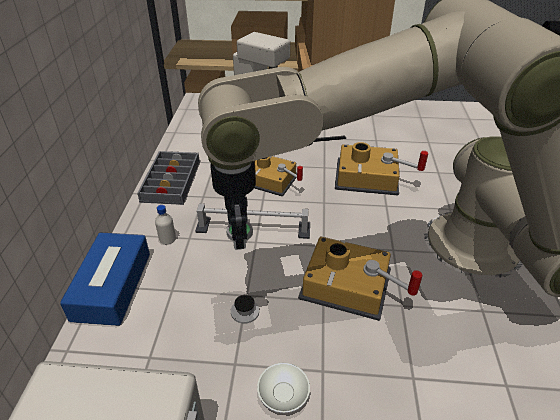

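Run:
```python
from h import *
f=pickle.load(open("w8.pkl","rb"))
for z in (-.022,-.0243,-.028,-.031):
  g=lambda x,y:w(f,190+(x+.5)/4.2-.5,200+(y+.5)/4.2-.5,z)[:2]*1e3
  print(z,[g(*p).round(1).tolist() for p in [(38,291),(50,500),(736,297),(720,500)]],"ringback",g(386,124).round(1),"ring front",g(386,640).round(1))
```

```text
-0.022 [[10.9, -28.7], [-8.9, -28.9], [10.3, 29.4], [-9.0, 29.1]] ringback [25.6  0.2] ring front [-23.2   0.2]
-0.0243 [[12.0, -28.2], [-7.4, -28.4], [11.4, 28.8], [-7.5, 28.6]] ringback [26.5  0.2] ring front [-21.5   0.2]
-0.028 [[13.8, -27.3], [-5.0, -27.5], [13.2, 27.9], [-5.1, 27.7]] ringback [27.8  0.2] ring front [-18.6   0.2]
-0.031 [[15.3, -26.6], [-3.1, -26.8], [14.7, 27.2], [-3.2, 27.0]] ringback [28.9  0.2] ring front [-16.3   0.2]
```

```bash
python3 -m creep '[[0,0,0,0,0,0.01,0],[0,0,0,0,0,0.017,0],[0,0,0,0,0,0.017,0],[0,0,0,0,0,0.017,0],[0,0,0,0,0,0.017,0],[0,0,0,0,0,0.0153,0],[0,0,0,0,0,0,0]]'
python3 -m creep '[[-0.02,-0.05,0,0,0,0,0],[-0.04,-0.105,0,0,0,0,0],[-0.04,-0.105,0,0,0,0,0],[-0.04,-0.105,0,0,0,0,0],[-0.04,-0.105,0,0,0,0,0],[-0.04,-0.105,0,0,0,0,0],[-0.04,-0.105,0,0,0,0,0],[-0.04,-0.105,0,0,0,0,0],[-0.04,-0.105,0,0,0,0,0],[-0.04,-0.105,0,0,0,0,0],[-0.04,-0.105,0,0,0,0,0],[-0.04,-0.105,0,0,0,0,0],[-0.04,-0.105,0,0,0,0,0],[-0.04,-0.105,0,0,0,0,0],[-0.03,-0.08,0,0,0,0,0],[-0.02,-0.05,0,0,0,0,0],[-0.011,-0.03,0,0,0,0,0],[0,0,0,0,0,0,0],[0,0,0,0,0,0,0]]'
python3 - <<'E'
from station import env
from h import *
s=env.state(); f=wristfix(env.grab_frame("wrist"),s); pickle.dump(f,open("w9.pkl","wb")); cv2.imwrite("pics/w9.png",f["image"][:,:,::-1])
f=env.grab_frame("side"); crop(f,160,80,160,120,5,"pics/s9.png")
print(s["position"],s["orientation"],s["contact_force"],s["grip_width"],s["joints"])
E
```

```text
t: 14.3
position: [0.5588, 0.2694, 0.2278]
orientation: [-3.141, -0.001, 2.8]
contact_force: [0.5, 0.8, -0.7]
grip_width: 0.0571
t: 16.68
position: [0.5705, -0.2354, 0.2287]
orientation: [3.141, -0.0, 2.8]
contact_force: [0.2, -0.3, -0.6]
grip_width: 0.0568
[ 0.57045833 -0.23535203  0.22866588] [ 3.14142801e+00 -3.39749959e-05  2.80038258e+00] [ 0.19082154 -0.26328563 -0.64359747] 0.05676167319078235 [-5.80952224e-01  5.21902286e-01  1.19848264e+00  1.53580488e-04
  1.42127983e+00 -1.81056136e+00]
```

View pics/w9.png

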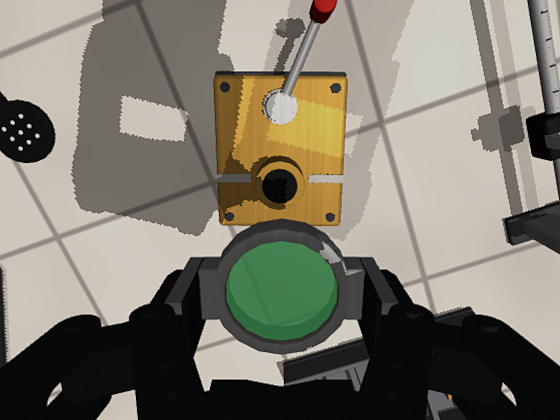

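View pics/s9.png

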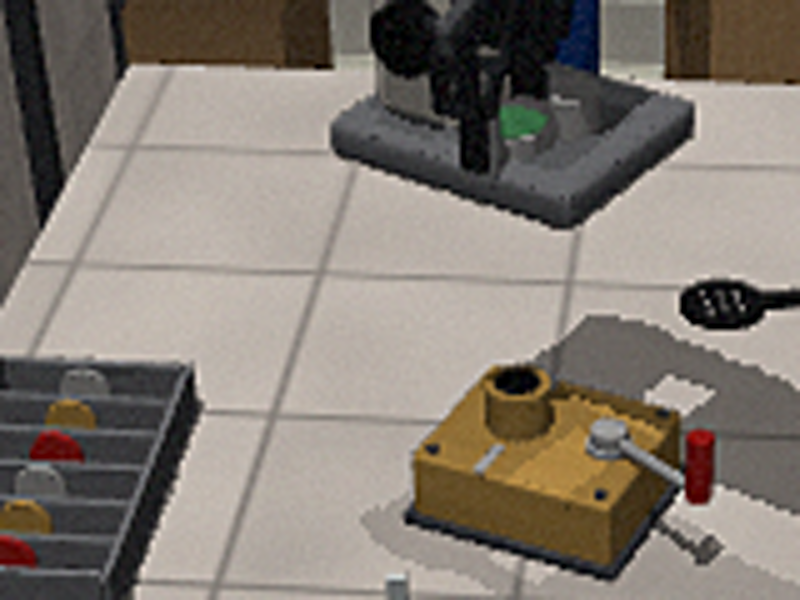

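Run:
```python
from h import *
f=pickle.load(open("w9.pkl","rb")); crop(f,205,65,150,170,4.5,"pics/w9c.png")
print(w(f,280,184.5,.08), px(f,(.5691,-.2356,.08)))
```

```text
[ 0.5689486  -0.23455784  0.08      ] (np.float64(278.822074665728), np.float64(185.10803291434178))
```

View pics/w9c.png

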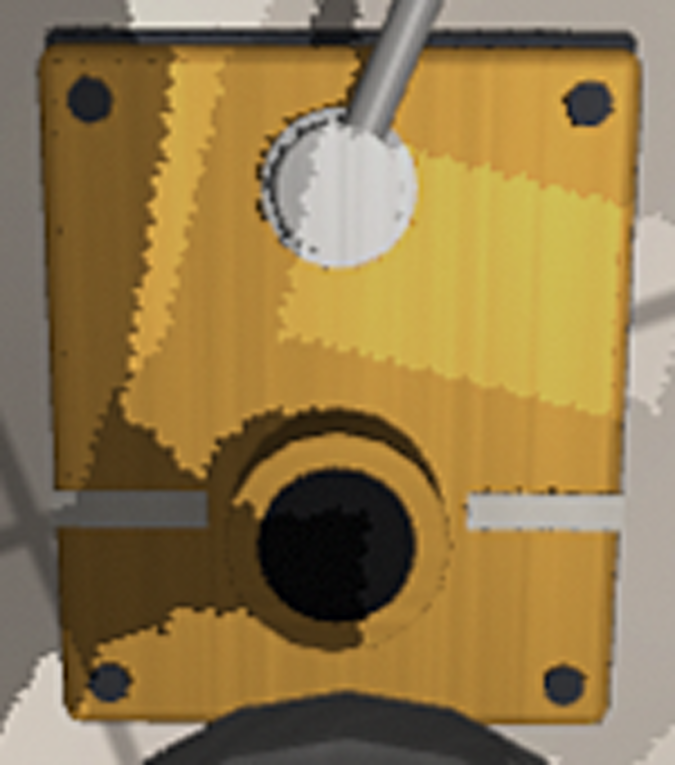

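```bash
python3 -m creep '[[-0.0015,-0.0015,0.03,0,0,0,0],[0,0,0.06,0,0,0,0],[0,0,0.08,0,0,0,0],[0,0,0.08,0,0,0,0],[0,0,0.08,0,0,0,0],[0,0,0.06,0,0,0,0],[0,0,0.029,0,0,0,0],[0,0,0.01,0,0,0,0],[0,0,0,0,0,0,0]]'
python3 - <<'E'
from station import env
from h import *
s=env.state(); f=wristfix(env.grab_frame("wrist"),s); cv2.imwrite("pics/w10.png",f["image"][:,:,::-1])
f=env.grab_frame("side"); crop(f,220,120,100,80,8,"pics/s10.png")
f=env.grab_frame("top"); crop(f,310,180,100,80,8,"pics/t10.png")
print(s["position"],s["orientation"],s["contact_force"],s["grip_width"],s["joints"])
E
```

```text
t: 17.9
position: [0.5708, -0.2368, 0.1004]
orientation: [-3.141, 0.001, 2.799]
contact_force: [-0.1, -0.1, -1.5]
grip_width: 0.057
[ 0.57084609 -0.23684292  0.10038999] [-3.14136845e+00  8.93605845e-04  2.79945667e+00] [-0.06480728 -0.06832951 -1.45879939] 0.056964849114492296 [-5.82588658e-01  6.35155606e-01  1.35916053e+00 -5.43126510e-06
  1.14635523e+00 -1.81124666e+00]
```

View pics/w10.png

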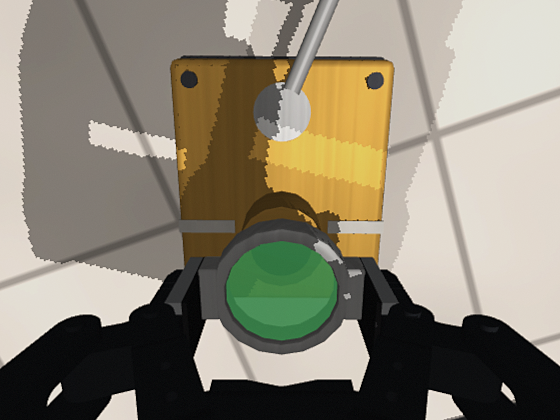

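View pics/s10.png

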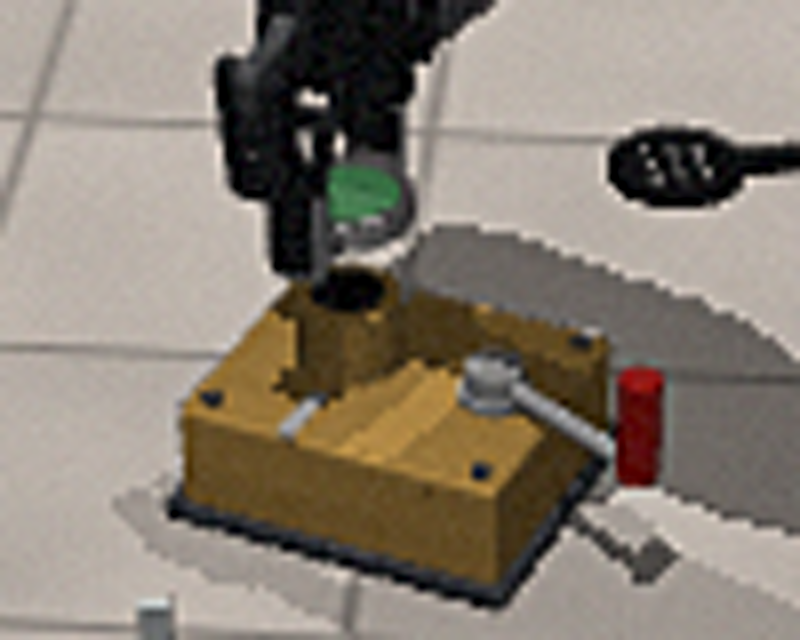

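```bash
python3 -m creep '[[0.001,0.0025,0.015,0,0,0,0],[0,0,0.02,0,0,0,0],[0,0,0.02,0,0,0,0],[0,0,0.015,0,0,0,0],[0,0,0.005,0,0,0,0],[0,0,0,0,0,0,0],[0,0,0,0,0,0,0],[0,0,0,0,0,0,0]]'
python3 - <<'E'
from station import env
from h import *
s=env.state(); f=wristfix(env.grab_frame("wrist"),s); crop(f,150,40,270,320,1.85,"pics/w11.png"); pickle.dump(f,open("w11.pkl","wb"))
f=env.grab_frame("side"); crop(f,230,130,80,60,10,"pics/s11.png"); pickle.dump(f,open("s11.pkl","wb"))
print(s["position"],s["orientation"],s["contact_force"],s["grip_width"],s["qvel"])
Rt=Ro.from_euler("xyz",s["orientation"]).as_matrix()
L=s["position"]+Rt@np.array([.0017,0,-.0123]); print("lens underside est",L)
for n,X in dict(under=L,top=L+[0,0,.012],port=(.5692,-.2354,.08)).items(): print(n,(np.array(px(f,X))+.5-[230,130])*10)
E
```

```text
t: 19.05
position: [0.5707, -0.2359, 0.0776]
orientation: [-3.142, 0.0, 2.799]
contact_force: [0.3, 0.3, -0.8]
grip_width: 0.0569
[ 0.5706527  -0.23594608  0.07759118] [-3.14150183e+00  3.48312879e-04  2.79948368e+00] [ 0.29864793  0.30115068 -0.75915216] 0.056932146124070965 [-2.99536545e-06  9.13684131e-05  3.65163456e-04 -3.42890025e-05
 -3.69677509e-04 -1.03677529e-03]
lens underside est [ 0.56904756 -0.23537328  0.08989059]
under [332.4018702  240.83469705]
top [331.48859816 206.53122796]
port [332.64564199 268.75416596]
```

View pics/s11.png

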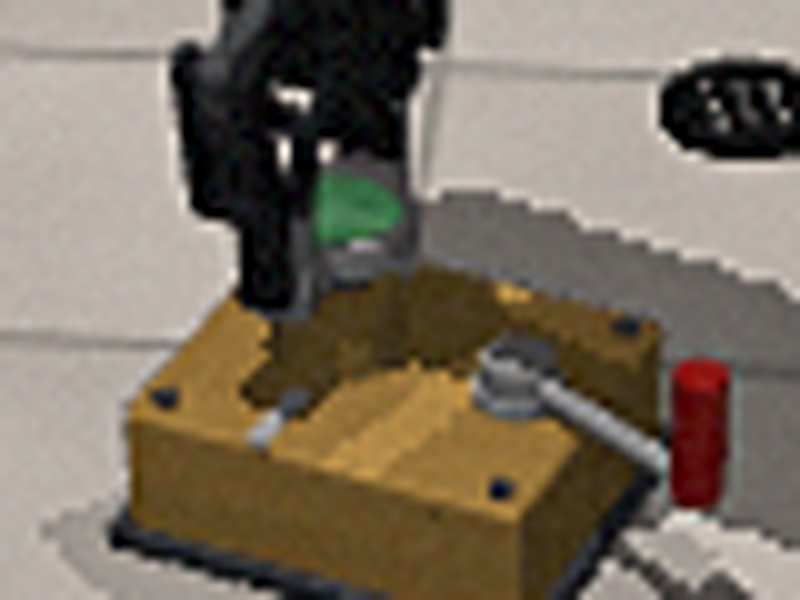

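View pics/w11.png

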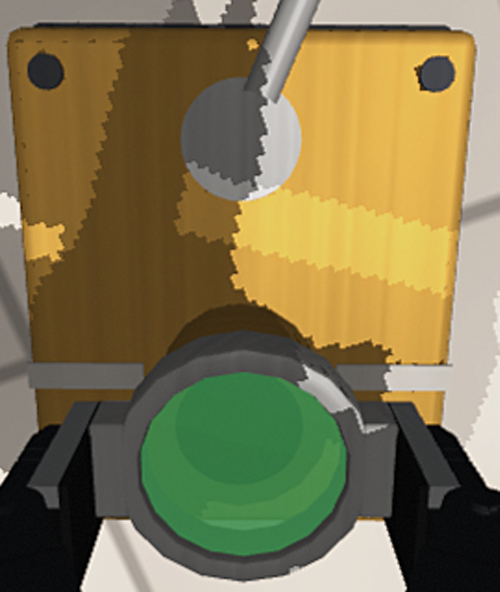

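Run:
```python
from h import *
S=pickle.load(open("s11.pkl","rb"));W=pickle.load(open("w11.pkl","rb"))
L=np.array([.5690,-.2354,.0899])
for nm,f,o,k in (("side",S,(230,130),10),("wrist",W,(150,40),1.85)):
  pr=lambda X:((np.array(px(f,X))+.5-o)*k).round(0)
  for n,z,r in (("ring bot",0,25),("ring top",.012,25),("port",-.0099,11)):
    P=np.array([pr(L+[r*1e-3*np.cos(a),r*1e-3*np.sin(a),z]) for a in np.linspace(0,6.28,73)])
    print(nm,n,"ctr",pr(L+[0,0,z]),"u",P[:,0].min(),P[:,0].max(),"v",P[:,1].min(),P[:,1].max())
im=W["image"][200:360,190:370,::-1]; cv2.imwrite("pics/w11c.png",cv2.resize(im,None,fx=4.2,fy=4.2,interpolation=cv2.INTER_CUBIC))
```

```text
side ring bot ctr [333. 241.] u 248.0 417.0 v 195.0 288.0
side ring top ctr [332. 206.] u 247.0 417.0 v 161.0 254.0
side port ctr [333. 269.] u 296.0 370.0 v 248.0 290.0
wrist ring bot ctr [239. 446.] u 118.0 361.0 v 330.0 550.0
wrist ring top ctr [239. 475.] u 107.0 371.0 v 351.0 587.0
wrist port ctr [239. 424.] u 189.0 289.0 v 378.0 469.0
```

View pics/w11c.png

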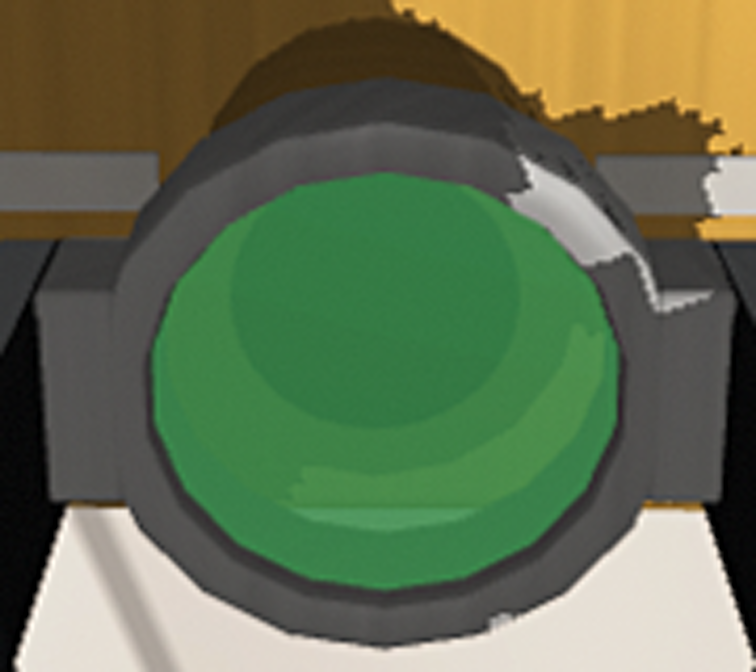

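Run:
```python
from h import *
from station import env
f=pickle.load(open("w8.pkl","rb")); print(f["T_tool_cam"].round(5)); print(w(f,281.5,280,-.0243), w(f,279.2,271,-.0023+0), px(f,(.0017,0,-.0243)),px(f,(.0017,.001,-.0243)))
W=pickle.load(open("w11.pkl","rb")); s=env.state(); print(s["orientation"],s["position"])
Rt=Ro.from_euler("xyz",s["orientation"]).as_matrix()
for p,z in (((281.5,288.5),.1019),((279.2,271.1),.08)):
  print(Rt.T@(w(W,*p,z)-s["position"])*1e3, w(W,*p,z))
```

```text
[[-7.6000e-04 -9.6015e-01 -2.7949e-01  6.9310e-02]
 [ 1.0000e+00 -1.0200e-03  7.8000e-04 -0.0000e+00]
 [-1.0300e-03 -2.7949e-01  9.6015e-01 -1.4259e-01]
 [ 0.0000e+00  0.0000e+00  0.0000e+00  1.0000e+00]]
[ 0.00778487  0.00018355 -0.0243    ] [ 0.00039489 -0.00071658 -0.0023    ] (np.float64(280.9851940082488), np.float64(295.71268104054485)) (np.float64(283.8397673066842), np.float64(295.70924666640207))
[-3.14154457e+00  1.86342078e-04  2.79946031e+00] [ 0.57061204 -0.23591388  0.07750447]
[  4.81303332   0.95278278 -24.39647687] [ 0.56639373 -0.23339893  0.1019    ]
[ 0.71215151  0.06978851 -2.49566984] [ 0.56996418 -0.23560894  0.08      ]
```

Run:
```python
from h import *
from station import env
W=pickle.load(open("w11.pkl","rb")); T=np.array(W["T_tool_cam"]); C=np.linalg.inv(T); W["R"]=C[:3,:3]; W["t"]=C[:3,3]
for zt in (-.0243,-.0225):
  q=np.array([w(W,190+(x+.5)/4.2-.5,200+(y+.5)/4.2-.5,zt)*1e3 for x,y in [(36,292),(50,500),(736,297),(722,500)]]); print(q.round(1).tolist(),q.mean(0))
print(env.state()["qvel"].__abs__().max() if hasattr(env.state()["qvel"],'__abs__') else max(map(abs,env.state()["qvel"])))
```

```text
[[12.3, -27.6, -24.3], [-7.1, -27.6, -24.3], [11.7, 29.6, -24.3], [-7.2, 29.5, -24.3]] [  2.44037618   0.99443855 -24.3       ]
[[11.4, -28.0, -22.5], [-8.2, -28.0, -22.5], [10.9, 30.0, -22.5], [-8.3, 30.0, -22.5]] [  1.41965959   0.99886496 -22.5       ]
0.002301846857117065
```

```bash
python3 -m creep '[[-0.002,-0.002,0,0,0,0,0],[0,0,0,0,0,0,0],[0,0,0,0,0,0,0],[0,0,0,0,0,0,0],[0,0,0,0,0,0,0]]'
python3 - <<'E'
from station import env
from h import *
f=env.grab_frame("side"); cv2.imwrite("pics/s12.png",f["image"][:,:,::-1]); crop(f,180,140,140,100,5.5,"pics/s12c.png")
s=env.state(); print(s["position"],s["orientation"],s["grip_width"],s["contact_force"])
E
```

```text
t: 19.77
position: [0.5709, -0.2367, 0.0774]
orientation: [3.142, 0.0, 2.799]
contact_force: [-0.5, -0.6, -0.8]
grip_width: 0.0567
[ 0.5709246  -0.23666774  0.07736443] [ 3.14157766e+00 -5.22915749e-05  2.79939171e+00] 0.0570793538899833 [-0.89724844 -0.26478484 -1.28746136]
```

View pics/s12c.png

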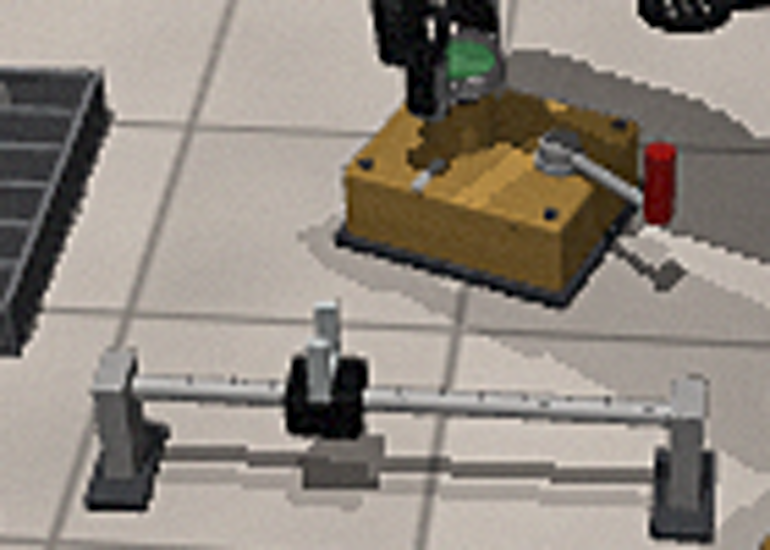

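View pics/s12.png

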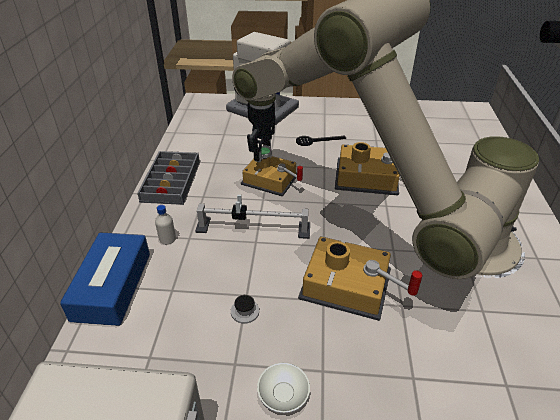

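The carriage, dish, bottle and occluder are at their starting pixels, the lever is home, and the lens hangs still over the tower. Handing in.

Run:
```python
from station import env
print(env.finish_job())
```

```text
the job is handed in; nothing more can be done
None
```

I zeroed the smallest gauge and handed the job in at about 20 s, with the lens held over its tower. No verdict was reported.

- **Lever:** I pushed it until the force rose sharply, from about 7 N to about 20 N, while the knob had nearly stopped moving. I then backed off, and in the side camera the knob is at the same pixel as at the start.
- **Lens:** I gripped it across the lugs and carried it about 140 mm above the carriage. It is held at 40 N with the jaws reading 57 mm, against 58 mm nominal.
- **Final pose:** The TCP is at (0.571, -0.237, 0.077) and the tool is level to within 0.001 rad. The jaws are in line with the index lines to about 0.3°, and the lens sat square in the jaws to about 0.6°. By the rest height the underside is about 9.7 mm above the tower.
- **Other objects:** In the last side view the carriage, dish, occluder and bottle look just as they did at the start. I saw no sign of the lens touching anything.

**Where checks disagreed:**
- **Centring:** The fixed cameras put the lens within about 0.3 mm of centre. The wrist camera, whose calibration shifts by about 1 mm between frames, put it about 1 mm off. I made a half-way correction of about 0.6 mm on each axis, which ended nearer 0.9 mm, so I estimate it is within about 1 mm of centre.
- **Height:** The camera readings differed by 1 to 2 mm around 10 mm, one lower and one higher, so I left the height as it was.

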